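# Tighten two spokes of a trolley wheel by quarter turns

## Robot

A 6-joint arm with a two-finger parallel gripper is mounted at the origin on a cart in front of the work surface, level with it; the furniture and walls round the work are solid. World frame = base frame: x ahead of the robot, y to its left, z up, the work surface at z = 0. Lengths are in mm, angles in rad, forces in N, time in s.
With the tool pointing down it reaches from about 300 to 875 mm from the base axis. Payload 4.2 kg.
Tool frame: the origin (TCP) lies midway between the tips of the shut fingers; the grasp point (between the pads) lies 19 mm behind it; z points along the fingers, y is the line along which they close (so a half turn about z gives the same grasp; the last joint's range is limited). The gripper opens to 85 mm and grips with 20 to 120 N. Pads are 22 mm wide; open, the fingers measure 114 mm over their backs; the gripper's body (76 mm by 85 mm) begins 54 mm behind the grasp point. The pads swing forward as they close: fully open they stand 13 mm farther back than shut.
Start: joints at [-1.189, 0.32, 1.565, -0, 1.257, -0.02], TCP at [224.873, -529.22, 231.338] pointing down, gripper open.
Joint ranges: [-3.11, 3.11], [-0.84, 2.01], [0.21, 2.61], [-1.34, 4.49], [0.05, 2.63], [-2.56, 2.56]. Speed limits (rad/s): [2.57, 2.57, 3.14, 3.14, 3.14, 3.14].

## Interface

Orientations are given as [roll, pitch, yaw] about the fixed x, y, z axes, in that order (R = Rz(yaw) Ry(pitch) Rx(roll)).
In Python, from cell import env gives the robot as it stands. The module is installed in compiled form; this text tells all that it offers.
- The arm moves only by the tool send_rows, never from a script. Its arguments are lists of equal length, an entry for each row: "slide": the shift along the tool's x, y, z in m, a list of three; "delta_rot": the turn, a rotation vector about the tool's x, y, z in degrees, a list of three; "fingers": the opening, from 0 (shut) to 1 (fully open). In form: {"slide": [[dx, dy, dz], ...], "delta_rot": [[ax, ay, az], ...], "fingers": [fingers, ...]}. A call has 1 to 10 rows; each row shifts and turns the commanded pose from where the row before left it, along the tool's axes as they then stand; what a row does not reach is not made up. A row lasts 1/12 s, in which the tool goes at most 41.7 mm and 7.16 degrees, less where a joint would pass 70% of its speed; a pose out of reach is approached as far as the arm can. A call with a gripper value outside its range is refused whole. The fingers move at their own pace and stop on an object; the grip force is fixed at half the most. Time passes only in rows, so rows that do not move let the fingers close. It gives the time, the measured TCP pose, the force, the opening and the grip force at its end, in the units of the state.
- env.state(): the state, without advancing time (a new reading comes with each control period).
- env.read_camera(name): name is "side" or "top" or "wrist"; returns a dict with "image" (400x640x3 uint8, blue, green, red), "fx", "fy", "cx", "cy" (pixels), "world_from_camera" (4x4, takes a point from camera to world coordinates). Camera axes: x right, y down, z forward; pixel columns grow to the right and rows downward; lengths in mm; the calibration is good to about 2 mm. The wrist camera is an equidistant fisheye: a pixel r from the principal point sees the ray r / f radians off the axis. A picture is of the moment at which its call begins. There is no depth.
- env.job_done(): hands the job in; it is judged then, once.
The state is a dict: "clock": time; "joint_pos": joint angles; "joint_velocities": joint speeds; "tau": joint torques, N m; "tool_pos": TCP position; "tool_rot": TCP orientation; "ft_force": force on the tool from outside, world axes, zero at the start; "moment": the same for the moment, N m; "grip_width": finger opening in mm; "grip_force": force on a finger pad.
Only numpy, scipy, OpenCV 4.12 (cv2) and the standard library are available. Lean on these libraries where they do the work, as an engineer would, in place of code of your own. Each camera call takes 0.05 s, during which the arm holds its last target. There are 200 camera calls.

## Task

The small trolley wheel stands in the truing stand with one spoke nipple about at the top: turn that nipple clockwise (seen from outside the rim) through its loose play until you feel its thread bite, then exactly one quarter turn more. Then swing the wheel on by one spoke so that the next nipple to the right (as the robot sees it) stands upright at the top, take up its play in the same way and give it exactly two quarter turns from the bite. Leave that nipple at the top, leave the other nipples alone, do not shove or tip the stand, which is not clamped down, and do not disturb the jar, the sanding block or the two loose offcuts.

Things in the scene. Friction and masses are not known exactly. Their poses are not given: they have to be found in the camera images.
- stand: truing stand of wood, about 5 kg with the wheel, loose on the saw table: a base board 180 x 160 x 20 mm with two cheeks up to 177 mm on either side of the wheel. Origin: centre of the board's underside on the table; x along the axle, away from the robot; z up. A hard sideways shove slides it
- axle (a point): centre of the wheel on its axle, 155 mm above the table; x along the axle (away from the robot). The wheel: grey tube rim 18 mm thick, 234 mm over the rim, 12 spokes 30 degrees apart, each with a brass nipple standing out of the rim. The nipple ends are 145 mm from the axle
- wheel (a joint): wheel angle in rad; grows as the wheel turns anticlockwise as the robot sees it (top moves left); 0: first nipple exactly at the top; 0.524: second nipple at the top. The axle is stiff: it stays where left and takes 0.3 N m (2.2 N at a nipple) to move. It can be swung by leading a gripped nipple along its arc
- head_a (a point): first nipple, nearest the top at the start (within 0.15 rad). Point: centre of its outer end; z outward along the spoke, x and y square to the flats. Brass head 16 mm square, flats 23 mm tall, from 5 to 28 mm (the point) outside the rim. Under load the head winds up by 0.06 rad (4 N m per rad) before the thread moves, and springs back when let go; the thread stays
- head_b (a point): second nipple, one spoke (30 degrees) to the robot's right of the first. Point: centre of its outer end; z outward along the spoke, x and y square to the flats. Brass head 16 mm square, flats 23 mm tall, from 5 to 28 mm (the point) outside the rim
- head_z (a point): nipple one spoke to the left of the first, to be left alone. Point: centre of its outer end; z outward along the spoke, x and y square to the flats. Brass head 16 mm square, flats 23 mm tall, from 5 to 28 mm (the point) outside the rim
- head_c (a point): nipple one spoke to the right of the second, to be left alone. Point: centre of its outer end; z outward along the spoke, x and y square to the flats. Brass head 16 mm square, flats 23 mm tall, from 5 to 28 mm (the point) outside the rim
- spoke_a (a joint): First nipple's spoke. Joint in m: thread draw since the start, 0.0004 per quarter turn past the bite, lost in the noise: count the hand's turning instead. Clockwise it first runs free (0.012 N m) through a play of 0.1 to 1.4 rad, different each time; then it bites at 0.25 N m, constant. It stays where left, with no clockwise play after the bite; turned back it has 1.5 rad play, then unscrews
- spoke_b (a joint): Second nipple's spoke. Joint in m: thread draw since the start, 0.0004 per quarter turn past the bite, lost in the noise: count the hand's turning instead. It feels like the first, with a play of its own
- spoke_z (a joint): Spoke left of the first. Joint in m: thread draw since the start, 0.0004 per quarter turn past the bite, lost in the noise: count the hand's turning instead
- spoke_c (a joint): Spoke right of the second. Joint in m: thread draw since the start, 0.0004 per quarter turn past the bite, lost in the noise: count the hand's turning instead
- jar: bystander: jar with a red lid, 66 mm wide, 98 mm tall, loose, left of the rip fence; origin at the centre of its underside
- sanding_block: bystander: wooden sanding block, 111 x 62 x 32 mm, loose, to the left of the rip fence; origin at the centre of its underside
- saw_offcut_1: bystander: offcut of wood 90 x 35 x 35 mm on the near part of the table, loose; origin at the centre of its underside
- saw_offcut_2: bystander: offcut of wood 100 x 60 x 18 mm on the near part of the table, loose; origin at the centre of its underside

How it is judged (in metres and radians):
On the way, in this order (a step that is already met when the one before it is completed fails the run):
1. the first nipple has had one quarter turn from its bite (within 0.25 rad), the second none (value of joint spoke_a between 0.000336 and 0.000464 m and value of joint spoke_b between -6.4e-05 and 6.4e-05 m), for 0.2 s.
2. the second nipple stands at the top (upright within 0.17 rad), not yet tightened (angle between head_b's own z axis and vertical below 0.17 rad and value of joint spoke_b between -6.4e-05 and 6.4e-05 m), for 0.1 s.
At the end, for the whole second after the job is handed in: First nipple one, second two quarter turns past the bite (each within 0.25 rad); neighbouring spokes unturned (0.25 rad); second nipple at the top within 0.2 rad; stand upright (0.03 rad), within 20 mm of its place; all at rest (value of joint spoke_a between 0.000336 and 0.000464 m and value of joint spoke_b between 0.000736 and 0.000864 m and value of joint spoke_z between -6.4e-05 and 6.4e-05 m and value of joint spoke_c between -6.4e-05 and 6.4e-05 m and angle between head_b's own z axis and vertical below 0.2 rad and angle between stand's own z axis and vertical below 0.03 rad and distance of stand from where it was at the start of the episode below 0.02 m and velocity of joint wheel below 0.02 rad/s and linear speed of stand below 0.01 m/s); the robot touches nothing.
It fails at once if the first nipple is overtightened by more than 0.35 rad (value of joint spoke_a above 0.000489 m).
It fails at once if the second nipple is overtightened by more than 0.35 rad (value of joint spoke_b above 0.000889 m).
It fails at once if the stand is shoved by more than 20 mm or tipped by more than 0.1 rad (distance of stand from where it was at the start of the episode above 0.02 m or angle between stand's own z axis and vertical above 0.1 rad).
It fails at once if a bystander is moved by more than 20 mm (distance of any of jar, sanding_block, saw_offcut_1, saw_offcut_2 from where it was at the start of the episode above 0.02 m).
It also fails if it takes over 70 s, if anything falls off the work surface, if the arm or the gripper's body presses on something with over 40 N, if the wrist force passes 120 N, or if a joint passes its speed limit or range.

## Working session

There is one attempt and no reset: what is moved stays moved. The work goes in short steps, Python scripts to look and compute and a tool call to move; the robot and the scene stay as the last step left them, time stands still between calls to the robot, and variables do not carry over. Pictures are saved under pics/ and viewed, at most 10 in all, crops included, and the job is handed in when it is done.

Besides the shell and the picture viewer there is one more tool, called after ">>>" as name(argument=value, ...) on one line, values as JSON. send_rows: Moves the arm, as the interface text tells. Its arguments: {"type":"object","properties":{"slide":{"type":"array"},"delta_rot":{"type":"array"},"fingers":{"type":"array"}},"required":["slide","delta_rot","fingers"]}

```bash
mkdir -p pics; python3 - <<'E'
from cell import env
import cv2,numpy as np
s=env.state()
for k,v in s.items(): print(k,np.round(v,3))
for n in("side","top"):
    c=env.read_camera(n);cv2.imwrite(f"pics/{n}0.png",c["image"])
    print(n,c["fx"],c["fy"],c["cx"],c["cy"]);print(np.round(c["world_from_camera"],3).tolist())
E
```

```text
clock 0.0
joint_pos [-1.189  0.32   1.566 -0.     1.257 -0.02 ]
joint_velocities [-0.001 -0.001 -0.001  0.001  0.     0.   ]
tau [ 2.0000e-03 -4.1552e+01 -2.3416e+01 -0.0000e+00  8.0000e-03 -0.0000e+00]
tool_pos [ 224.689 -528.741  230.478]
tool_rot [-3.14  -0.     0.402]
ft_force [ 0.478 -0.238 -0.294]
moment [ 0.064 -0.003 -0.003]
grip_force 0.0
grip_width 85.599
side 378.17355849165745 378.17355849165745 311.8647668155897 198.98643099567724
[[-0.999, 0.032, -0.025, 521.246], [0.04, 0.619, -0.784, 913.143], [-0.01, -0.784, -0.62, 891.734], [0.0, 0.0, 0.0, 1.0]]
top 364.98165262752445 364.98165262752445 321.89821095067487 199.68292100786803
[[0.001, -0.993, 0.117, 395.227], [-1.0, -0.001, 0.001, 6.052], [-0.001, -0.117, -0.993, 1114.908], [0.0, 0.0, 0.0, 1.0]]
```

View pics/side0.png

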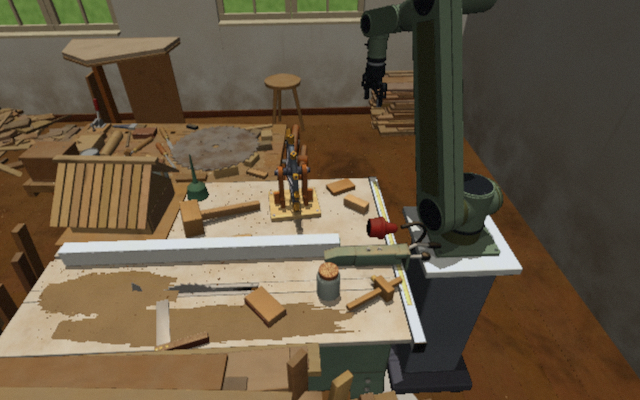

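View pics/top0.png

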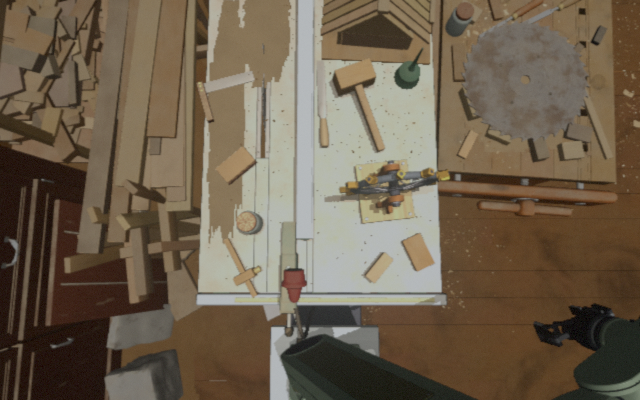

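The side view shows the stand at about (293,190) and the top view shows it at about (388,190), with the nipples in brass yellow. I'll zoom in on both.

```bash
python3 - <<'E'
import cv2,numpy as np
a=cv2.imread("pics/side0.png")[115:225,245:345]; b=cv2.imread("pics/top0.png")[145:230,325:455]
a=cv2.resize(a,None,fx=5,fy=5,interpolation=cv2.INTER_CUBIC);b=cv2.resize(b,None,fx=6,fy=6,interpolation=cv2.INTER_CUBIC)
cv2.imwrite("pics/sc.png",a);cv2.imwrite("pics/tc.png",b)
E
```

```text
(no output)
```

View pics/sc.png

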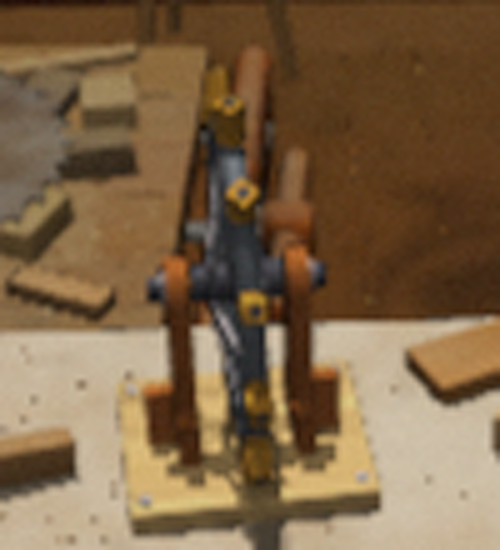

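View pics/tc.png

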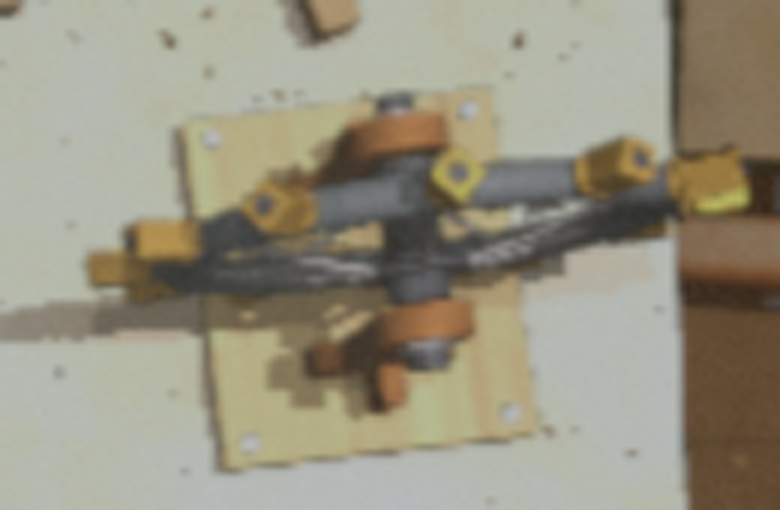

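Crops: in the top view the three upper nipple-end holes are at about (401.3,173.7) for a, (369.2,179.2) for z and (431.7,171.7) for b. The board screws are clear. In the side view the nipple ends are at crop (240,195), (228,105) and (255,308).

```bash
cat >h.py <<'E'
import cv2,numpy as np
from cell import env
K={"side":(378.17,311.86,198.99,np.array([[-0.999,0.032,-0.025,521.246],[0.04,0.619,-0.784,913.143],[-0.01,-0.784,-0.62,891.734]])),
"top":(364.98,321.9,199.68,np.array([[0.001,-0.993,0.117,395.227],[-1,-0.001,0.001,6.052],[-0.001,-0.117,-0.993,1114.908]]))}
def ray(n,u,v):
    f,cx,cy,T=K[n]; d=T[:,:3]@np.array([(u-cx)/f,(v-cy)/f,1]); return T[:,3],d/np.linalg.norm(d)
def plane(n,u,v,z):
    o,d=ray(n,u,v); return o+d*(z-o[2])/d[2]
def proj(n,p):
    f,cx,cy,T=K[n]; q=T[:,:3].T@(np.array(p)-T[:,3]); return np.array([cx+f*q[0]/q[2],cy+f*q[1]/q[2]])
def tri(l):
    A=0;b=0
    for r in l:
        o,d=r; P=np.eye(3)-np.outer(d,d);A=A+P;b=b+P@o
    p=np.linalg.solve(A,b); return p,[float(np.linalg.norm(np.cross(p-o,d))) for o,d in l]
E
python3 - <<'E'
from h import *
tc=lambda x,y:("top",325+(x-2.5)/6,145+(y-2.5)/6)
sc=lambda x,y:("side",245+(x-2)/5,115+(y-2)/5)
S=[plane(*tc(*p),20) for p in[(212,140),(468,110),(512,410),(250,442)]]
c=np.mean(S,0);print("screws",np.round(S,1).tolist(),c)
ax=(S[0]+S[1]-S[2]-S[3])[:2];lat=(S[0]+S[3]-S[1]-S[2])[:2]
print("yaw",np.arctan2(ax[1],ax[0]),np.arctan2(-lat[0],lat[1]))
# screws seen from side
for q in[(145,502),(360,478),(128,390)]: print("side screw",plane(*sc(*q),20).round(1))
for nm,t in(("a",(458,172)),("z",(265,205)),("b",(640,160))):
  for s in[(255,308),(240,195),(230,105)]:
    p,e=tri([ray(*tc(*t)),ray(*sc(*s))]); print(nm,s,p.round(1),np.round(e,1))
E
```

```text
screws [[621.9, -108.8, 20.0], [637.6, -239.3, 20.0], [484.4, -257.6, 20.0], [468.2, -126.1, 20.0]] [ 553.0316512 -182.9455194   20.       ]
yaw 0.11537457152436702 0.12083386344698624
side screw [ 624.7 -105.2   20. ]
side screw [ 471.7 -123.6   20. ]
side screw [ 642.9 -236.7   20. ]
a (255, 308) [ 564.3 -207.9  118.8] [22. 22.]
a (240, 195) [ 557.9 -188.1  221.6] [8.7 8.7]
a (230, 105) [ 552.6 -173.1  296.1] [0.1 0.1]
z (255, 308) [ 550.5 -113.3  180.5] [9.5 9.5]
z (240, 195) [ 545.8 -103.1  270.8] [1.6 1.6]
z (230, 105) [541.7 -95.2 336.8] [9. 9.]
b (255, 308) [ 574.5 -309.9   51.5] [30.8 30.8]
b (240, 195) [ 566.7 -278.1  168.8] [15.5 15.5]
b (230, 105) [ 560.3 -254.6  252.9] [5.4 5.4]
```

>>> send_rows(slide=[[0, 0, -0.038], [0, 0, -0.038], [0, 0, -0.038], [0, 0, -0.038], [0, 0, -0.038], [0.037, -0.0166, 0], [0.037, -0.0166, 0], [0.037, -0.0166, 0], [0.037, -0.0166, 0], [0.037, -0.0166, 0]], delta_rot=[[0, 0, 0], [0, 0, 0], [0, 0, 0], [0, 0, 0], [0, 0, 0], [0, 0, 0], [0, 0, 0], [0, 0, 0], [0, 0, 0], [0, 0, 0]], fingers=[1, 1, 1, 1, 1, 1, 1, 1, 1, 1])

```text
clock: 0.93
tool_pos: [363.4, -378.9, 421.0]
tool_rot: [-3.141, 0.0, 0.401]
ft_force: [0.7, -0.4, 0.6]
grip_width: 85.5
grip_force: 0.0
```

>>> send_rows(slide=[[0.037, -0.0166, 0], [0.037, -0.0166, 0], [0.037, -0.0166, 0], [0.037, -0.0166, 0], [0.037, -0.0166, 0], [0.037, -0.0166, 0], [0.037, -0.0166, 0], [0, 0, 0], [0, 0, 0], [0, 0, 0]], delta_rot=[[0, 0, 0], [0, 0, 0], [0, 0, 0], [0, 0, 0], [0, 0, 0], [0, 0, 0], [0, 0, 0], [0, 0, 0], [0, 0, 0], [0, 0, 0]], fingers=[0.5, 0.5, 0.5, 0.5, 0.5, 0.5, 0.5, 0.5, 0.5, 0.5])

```text
clock: 1.77
tool_pos: [555.3, -172.4, 420.8]
tool_rot: [-3.141, 0.001, 0.402]
ft_force: [-0.9, -0.5, 0.7]
grip_width: 42.5
grip_force: 0.0
```

```bash
python3 - <<'E'
from cell import env
import cv2,numpy as np
s=env.state()
for k,v in s.items(): print(k,np.round(v,3))
c=env.read_camera("wrist");cv2.imwrite("pics/w1.png",c["image"])
np.savez("w1.npz",T=c["world_from_camera"])
print(c["fx"],c["cx"],c["cy"],np.round(c["world_from_camera"],3).tolist())
E
```

```text
clock 1.767
joint_pos [-3.200e-01  2.830e-01  1.155e+00 -1.000e-03  1.706e+00  8.480e-01]
joint_velocities [-0.03  -0.015  0.002  0.002 -0.001  0.002]
tau [ 1.1090e+00 -4.0403e+01 -2.5065e+01  7.6000e-02 -2.6000e-02  2.0000e-03]
tool_pos [ 555.321 -172.386  420.828]
tool_rot [-3.141e+00  1.000e-03  4.020e-01]
ft_force [-0.936 -0.542  0.727]
moment [-0.041  0.004 -0.017]
grip_force 0.0
grip_width 42.47
309.70691628693146 319.00218504402153 197.4462056492781 [[0.392, -0.872, -0.294, 631.63], [-0.92, -0.371, -0.126, -139.414], [0.001, 0.32, -0.948, 563.427], [0.0, 0.0, 0.0, 1.0]]
```

View pics/w1.png

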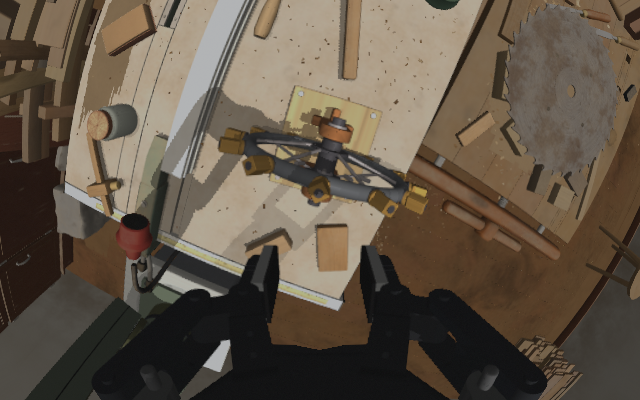

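The wrist view shows nipple a at about (317,190), z at (258,166) and b at (383,204), with the fingers below. I'll turn the wrist back for turning range (joint 6 near -2.2), which also gives a second view.

>>> send_rows(slide=[[0, 0, 0], [0, 0, 0], [0, 0, 0], [0, 0, 0], [0, 0, 0], [0, 0, 0], [0, 0, 0], [0, 0, 0], [0, 0, 0], [0, 0, 0]], delta_rot=[[0, 0, -7], [0, 0, -7], [0, 0, -7], [0, 0, -7], [0, 0, -7], [0, 0, -7], [0, 0, -7], [0, 0, -7], [0, 0, -7], [0, 0, -7]], fingers=[0.5, 0.5, 0.5, 0.5, 0.5, 0.5, 0.5, 0.5, 0.5, 0.5])

```text
clock: 2.65
tool_pos: [554.4, -173.9, 421.8]
tool_rot: [3.141, 0.001, 1.627]
ft_force: [0.1, -0.1, -0.8]
grip_width: 43.0
grip_force: 0.0
```

>>> send_rows(slide=[[0, 0, 0], [0, 0, 0], [0, 0, 0], [0, 0, 0], [0, 0, 0], [0, 0, 0], [0, 0, 0], [0, 0, 0], [0, 0, 0], [0, 0, 0]], delta_rot=[[0, 0, -7], [0, 0, -7], [0, 0, -7], [0, 0, -7], [0, 0, -7], [0, 0, -7], [0, 0, -7], [0, 0, -7], [0, 0, -7], [0, 0, -7]], fingers=[0.5, 0.5, 0.5, 0.5, 0.5, 0.5, 0.5, 0.5, 0.5, 0.5])

```text
clock: 3.48
tool_pos: [554.4, -173.9, 421.8]
tool_rot: [-3.141, 0.001, 2.848]
ft_force: [0.0, 0.2, -0.9]
grip_width: 42.8
grip_force: 0.0
```

>>> send_rows(slide=[[0, 0, 0], [0, 0, 0], [0, 0, 0], [0, 0, 0], [0, 0, 0], [0, 0, 0]], delta_rot=[[0, 0, -7], [0, 0, -7], [0, 0, -7], [0, 0, -7], [0, 0, 0], [0, 0, 0]], fingers=[0.5, 0.5, 0.5, 0.5, 0.5, 0.5])

```text
clock: 3.98
tool_pos: [554.7, -173.4, 421.7]
tool_rot: [-3.141, 0.0, -2.954]
ft_force: [0.1, -0.1, 0.1]
grip_width: 42.4
grip_force: 0.0
```

```bash
python3 - <<'E'
from cell import env
import cv2,numpy as np
s=env.state()
print(s["joint_pos"],s["tool_pos"],s["tool_rot"])
c=env.read_camera("wrist");cv2.imwrite("pics/w2.png",c["image"])
np.savez("w2.npz",T=c["world_from_camera"])
T=c["world_from_camera"];print(np.round(T,3).tolist())
def pr(p):
    q=T[:3,:3].T@(np.array(p)-T[:3,3]);r=np.hypot(q[0],q[1]);t=np.arctan2(r,q[2])
    return np.array([c["cx"],c["cy"]])+c["fx"]*t*q[:2]/r
u,v=pr([552.6,-173,296]).astype(int);print(u,v)
a=cv2.resize(cv2.imread("pics/w1.png")[150:230,275:365],None,fx=6,fy=6,interpolation=cv2.INTER_CUBIC)
b=cv2.resize(c["image"][v-40:v+40,u-30:u+30],None,fx=6,fy=6,interpolation=cv2.INTER_CUBIC)
b=cv2.resize(b,(240*360//240,480)) if 0 else b
im=np.hstack([a[:, :430],b]);print(im.shape)
cv2.imwrite("pics/c12.png",im)
E
```

```text
[-3.22657560e-01  2.81410547e-01  1.15434382e+00 -2.87715576e-04
  1.70531668e+00 -2.08060034e+00] [ 554.74171427 -173.44308919  421.69233224] [-3.14108926e+00  3.16153010e-04 -2.95448478e+00]
[[-0.187, 0.931, 0.315, 474.475], [0.982, 0.177, 0.059, -187.867], [-0.001, 0.321, -0.947, 564.402], [0.0, 0.0, 0.0, 1.0]]
319 185
(480, 790, 3)
```

View pics/c12.png

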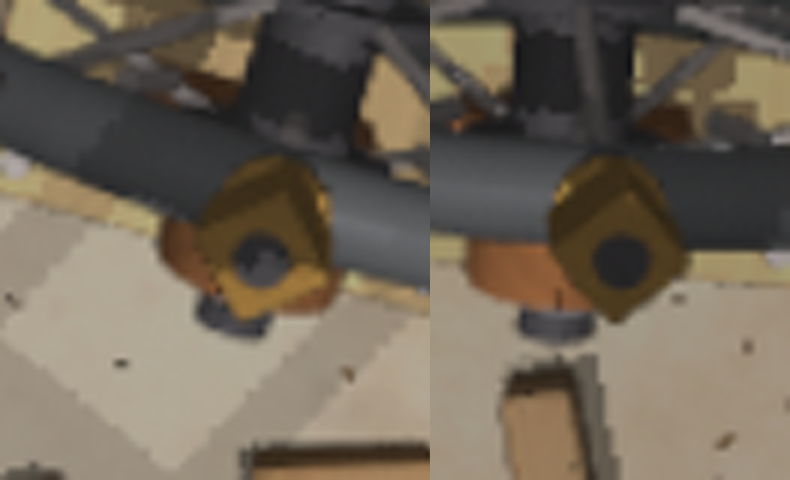

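Both crops show the first nipple's end face and its hole, at crop (261,255) on the left and (621,260) on the right. The four corners are readable too, so I'll triangulate.

```bash
cat >>h.py <<'E'
F,CX,CY=309.707,319.002,197.446
def wray(T,u,v):
    x,y=u-CX,v-CY; r=np.hypot(x,y); t=r/F
    d=T[:3,:3]@np.array([np.sin(t)*x/r,np.sin(t)*y/r,np.cos(t)]); return T[:3,3],d
def onz(r,z): o,d=r; return o+d*(z-o[2])/d[2]
def sqyaw(C):  # corners in order -> yaw of flats mod pi/2
    C=np.array(C)[:,:2]; e=np.roll(C,-1,0)-C; a=np.arctan2(e[:,1],e[:,0])
    return np.angle(np.mean(np.exp(4j*a)))/4, np.linalg.norm(e,axis=1), C.mean(0)
E
python3 - <<'E'
from h import *
T1=np.load("w1.npz")["T"];T2=np.load("w2.npz")["T"]
A=lambda x,y:wray(T1,275+(x-2.5)/6,150+(y-2.5)/6)
B=lambda x,y:wray(T2,289+(x-2.5)/6,145+(y-2.5)/6)
t=("top",325+(458-2.5)/6,145+(172-2.5)/6)
print(tri([A(261,255),B(191,260)]))
p,e=tri([A(261,255),B(191,260),ray(*t)]);print(p,e)
for z in(p[2],):
  print(sqyaw([onz(A(*q),z) for q in[(200,225),(288,180),(328,268),(243,318)]]))
  print(sqyaw([onz(B(*q),z) for q in[(122,243),(198,192),(258,262),(185,322)]]))
E
```

```text
(array([ 553.82935731, -171.85814307,  298.52903521]), [0.016148870944083023, 0.01614887094404486])
[ 553.23356133 -172.15798534  297.93469139] [0.4532158330131026, 0.8099848302248561, 1.2123154639926212]
(np.float64(-0.7012154426380187), array([14.83726801, 14.98866894, 15.0874703 , 16.04085299]), array([ 554.86432202, -172.04194622]))
(np.float64(-0.7170740377519075), array([13.8147922 , 14.11254797, 14.50252935, 15.63451384]), array([ 553.25285084, -171.98466569]))
```

>>> send_rows(slide=[[0, 0, 0], [0, 0, 0], [0, 0, 0], [0, 0, 0], [0, 0, 0], [0, 0, 0], [0, 0, 0], [0, 0, 0], [0, 0, 0], [0, 0, 0]], delta_rot=[[0, 0, 6.4], [0, 0, 6.4], [0, 0, 6.4], [0, 0, 6.4], [0, 0, 6.4], [0, 0, 6.4], [0, 0, 6.4], [0, 0, 6.4], [2.5, -2.7, 0], [0, 0, 0]], fingers=[0.5, 0.5, 0.5, 0.5, 0.5, 0.5, 0.5, 0.5, 0.5, 0.5])

```text
clock: 4.87
tool_pos: [555.1, -171.6, 421.7]
tool_rot: [-3.098, 0.048, 2.44]
ft_force: [0.1, 0.5, 0.2]
grip_width: 42.8
grip_force: 0.0
```

```bash
cat >>h.py <<'E'
from scipy.spatial.transform import Rotation as Ro
def to(p):
    s=env.state();R=Ro.from_euler("xyz",s["tool_rot"]);print("z",R.as_matrix()[:,2].round(3),"yaw",s["tool_rot"],"slide mm",R.inv().apply(np.array(p)-s["tool_pos"]).round(1))
E
python3 - <<'E'
from h import *
to([553.5,-169.3,338.4]); to([554,-173.3,276.5]); print(env.state()["moment"],env.state()["joint_pos"])
E
```

```text
z [ 0.008 -0.064 -0.998] yaw [-3.09773315  0.04798538  2.44017   ] slide mm [ 6.7  4.4 82.9]
z [ 0.008 -0.064 -0.998] yaw [-3.09773315  0.04798538  2.44017   ] slide mm [  6.7   4.3 145. ]
[0.03718863 0.00911476 0.05147211] [-0.28705874  0.26649818  1.17667416 -0.05976931  1.67197822 -1.16220521]
```

>>> send_rows(slide=[[0.0067, 0.0043, 0.03], [0, 0, 0.03], [0, 0, 0.023], [0, 0, 0], [0, 0, 0]], delta_rot=[[0, 0, 0], [0, 0, 0], [0, 0, 0], [0, 0, 0], [0, 0, 0]], fingers=[0.5, 0.5, 0.5, 0.5, 0.5])

```text
clock: 5.28
tool_pos: [553.5, -170.1, 337.5]
tool_rot: [-3.098, 0.045, 2.44]
ft_force: [0.3, 0.3, -0.1]
grip_width: 42.8
grip_force: 0.0
```

```bash
python3 - <<'E'
from h import *
for i in range(3):
    to([554,-173.3,276.5]); c=env.read_camera("wrist")
cv2.imwrite("pics/w3.png",cv2.resize(c["image"][130:330,220:420],None,fx=3,fy=3,interpolation=cv2.INTER_CUBIC))
E
```

```text
z [ 0.006 -0.063 -0.998] yaw [-3.09753964  0.04483659  2.44014333] slide mm [ 0.3  0.6 61.1]
z [ 0.009 -0.064 -0.998] yaw [-3.09881872  0.04823523  2.44031739] slide mm [ 1.3  0.2 62.8]
z [ 0.011 -0.064 -0.998] yaw [-3.09952147  0.04998673  2.44049313] slide mm [ 1.8 -0.  63.6]
```

View pics/w3.png

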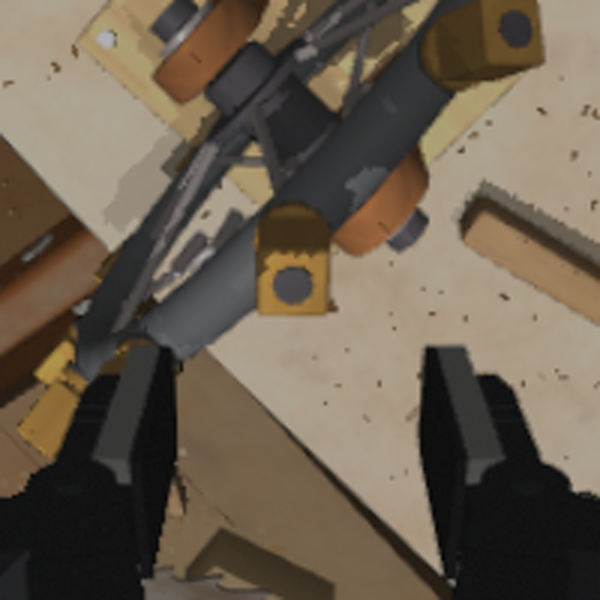

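The nipple's flats line up with the pads and it sits centred between the fingers, with its hole at about crop (293,285). Descend and grip.

>>> send_rows(slide=[[0.001, 0, 0.021], [0, 0, 0.021], [0, 0, 0.02], [0, 0, 0], [0, 0, 0], [0, 0, 0]], delta_rot=[[0, 0, 0], [0, 0, 0], [0, 0, 0], [0, 0, 0], [0, 0, 0], [0, 0, 0]], fingers=[0.5, 0.5, 0.5, 0.5, 0.5, 0.5])

```text
clock: 5.93
tool_pos: [554.7, -173.5, 278.3]
tool_rot: [-3.099, 0.051, 2.441]
ft_force: [0.4, 0.3, 0.9]
grip_width: 42.8
grip_force: 0.0
```

>>> send_rows(slide=[[0, 0, 0], [0, 0, 0], [0, 0, 0], [0, 0, 0], [0, 0, 0], [0, 0, 0], [0, 0, 0], [0, 0, 0]], delta_rot=[[0, 0, 0], [0, 0, 0], [0, 0, 0], [0, 0, 0], [0, 0, 0], [0, 0, 0], [0, 0, 0], [0, 0, 0]], fingers=[0, 0, 0, 0, 0, 0, 0, 0])

```text
clock: 6.6
tool_pos: [553.7, -173.8, 277.9]
tool_rot: [-3.098, 0.05, 2.441]
ft_force: [-2.2, -0.7, 5.8]
grip_width: 14.4
grip_force: 59.0
```

```bash
cat >st.py <<'E'
from h import *
s=env.state();R=Ro.from_euler("xyz",s["tool_rot"])
print(round(s["clock"],2),s["tool_pos"].round(1),s["tool_rot"].round(3),"F",s["ft_force"].round(1),"M",s["moment"].round(3),"Mtool",R.inv().apply(s["moment"]).round(3),"Ftool",R.inv().apply(s["ft_force"]).round(1),s["grip_width"].round(1),s["joint_pos"].round(3),s["tau"].round(2))
E
sed -i 's/s\["grip_width"\].round(1)/round(float(s["grip_width"]),1)/;s/s\["\([a-z_]*\)"\]\.round/np.array(s["\1"]).round/g' st.py; python3 st.py
```

```text
6.6 [ 553.7 -173.8  277.9] [-3.098  0.05   2.441] F [-2.2 -0.7  5.8] M [-0.243  0.4   -0.039] Mtool [0.445 0.15  0.01 ] Ftool [ 0.9 -2.2 -5.8] 14.4 [-0.291  0.289  1.493 -0.062  1.332 -1.147] [  0.87 -37.03 -22.82   0.37  -0.72  -0.  ]
```

>>> send_rows(slide=[[0, 0, 0], [0, 0, 0], [0, 0, 0], [0, 0, 0], [0, 0, 0]], delta_rot=[[0, 0, 2.5], [0, 0, 2.5], [0, 0, 2.5], [0, 0, 2.5], [0, 0, 0]], fingers=[0, 0, 0, 0, 0])

```text
clock: 7.02
tool_pos: [553.6, -173.9, 277.9]
tool_rot: [-3.107, 0.057, 2.265]
ft_force: [-2.1, -1.4, 5.8]
grip_width: 14.8
grip_force: 59.0
```

```bash
python3 st.py
```

```text
7.02 [ 553.6 -173.9  277.9] [-3.107  0.057  2.265] F [-2.1 -1.4  5.8] M [-0.294  0.465  0.018] Mtool [ 0.543  0.07  -0.051] Ftool [-0.  -2.7 -5.7] 14.8 [-0.291  0.289  1.493 -0.062  1.332 -0.971] [  1.09 -36.95 -22.86   0.48  -0.76   0.28]
```

>>> send_rows(slide=[[0, 0, 0], [0, 0, 0], [0, 0, 0], [0, 0, 0], [0, 0, 0]], delta_rot=[[0, 0, 2.5], [0, 0, 2.5], [0, 0, 2.5], [0, 0, 2.5], [0, 0, 0]], fingers=[0, 0, 0, 0, 0])

```text
clock: 7.43
tool_pos: [553.5, -174.0, 277.9]
tool_rot: [-3.117, 0.062, 2.09]
ft_force: [-3.5, -1.9, 5.5]
grip_width: 14.8
grip_force: 59.0
```

```bash
python3 st.py
```

```text
7.43 [ 553.5 -174.   277.9] [-3.117  0.062  2.09 ] F [-3.5 -1.9  5.5] M [-0.332  0.413 -0.078] Mtool [ 0.527 -0.082  0.047] Ftool [-0.3 -4.1 -5.4] 14.8 [-0.291  0.289  1.493 -0.062  1.332 -0.796] [  1.28 -36.85 -22.91   0.58  -0.82   0.28]
```

>>> send_rows(slide=[[0, 0, 0], [0, 0, 0], [0, 0, 0], [0, 0, 0], [0, 0, 0]], delta_rot=[[0, 0, 2.5], [0, 0, 2.5], [0, 0, 2.5], [0, 0, 2.5], [0, 0, 0]], fingers=[0, 0, 0, 0, 0])

```text
clock: 7.85
tool_pos: [553.4, -174.0, 277.9]
tool_rot: [-3.128, 0.065, 1.916]
ft_force: [-3.5, -1.0, 5.6]
grip_width: 14.7
grip_force: 59.0
```

```bash
python3 st.py
```

```text
7.85 [ 553.4 -174.   277.9] [-3.128  0.065  1.916] F [-3.5 -1.   5.6] M [-0.357  0.514 -0.049] Mtool [ 0.606 -0.162  0.012] Ftool [-0.2 -3.7 -5.6] 14.7 [-0.291  0.289  1.493 -0.063  1.332 -0.622] [  1.45 -36.73 -22.97   0.67  -0.9    0.28]
```

```bash
cat >avg.py <<'E'
from h import *
M=[];t=[]
for i in range(6):
    s=env.state();R=Ro.from_euler("xyz",s["tool_rot"]);M.append(R.inv().apply(s["moment"])[2]);t.append(s["tau"][5]);env.read_camera("wrist")
print(round(s["clock"],2),"Mz",np.round(M,3),"mean %.3f"%np.mean(M),"tau6",np.round(t,3),"yaw %.3f q6 %.3f"%(s["tool_rot"][2],s["joint_pos"][5]),"Ft",R.inv().apply(s["ft_force"]).round(1))
E
python3 avg.py
```

```text
8.1 Mz [ 0.012 -0.004  0.003  0.017 -0.025  0.05 ] mean 0.009 tau6 [ 0.277  0.071  0.011 -0.    -0.002 -0.002] yaw 1.917 q6 -0.623 Ft [-1.  -4.1 -5.4]
```

>>> send_rows(slide=[[0, 0, 0], [0, 0, 0], [0, 0, 0], [0, 0, 0], [0, 0, 0]], delta_rot=[[0, 0, 2.5], [0, 0, 2.5], [0, 0, 2.5], [0, 0, 2.5], [0, 0, 0]], fingers=[0, 0, 0, 0, 0])

```text
clock: 8.57
tool_pos: [553.2, -174.2, 278.0]
tool_rot: [-3.139, 0.067, 1.741]
ft_force: [-4.5, -2.2, 6.4]
grip_width: 14.7
grip_force: 59.0
```

```bash
python3 avg.py
```

```text
8.82 Mz [-0.009  0.02  -0.027 -0.035 -0.045 -0.049] mean -0.024 tau6 [0.314 0.106 0.046 0.035 0.033 0.033] yaw 1.742 q6 -0.449 Ft [-1.5 -3.9 -6.8]
```

>>> send_rows(slide=[[0, 0, 0], [0, 0, 0], [0, 0, 0], [0, 0, 0]], delta_rot=[[0, 0, 2], [0, 0, 0], [0, 0, 0], [0, 0, 0]], fingers=[0, 0, 0, 0])

```text
clock: 9.2
tool_pos: [553.2, -174.2, 277.9]
tool_rot: [-3.141, 0.067, 1.708]
ft_force: [-3.9, -2.0, 6.4]
grip_width: 14.9
grip_force: 59.1
```

```bash
python3 avg.py
```

```text
9.45 Mz [-0.102 -0.15  -0.124 -0.086 -0.163 -0.105] mean -0.122 tau6 [0.132 0.132 0.131 0.131 0.131 0.131] yaw 1.708 q6 -0.414 Ft [-1.2 -3.8 -6.5]
```

>>> send_rows(slide=[[0, 0, 0], [0, 0, 0], [0, 0, 0], [0, 0, 0]], delta_rot=[[0, 0, 2], [0, 0, 0], [0, 0, 0], [0, 0, 0]], fingers=[0, 0, 0, 0])

```text
clock: 9.83
tool_pos: [553.1, -174.2, 277.9]
tool_rot: [3.14, 0.067, 1.673]
ft_force: [-4.3, -1.3, 6.6]
grip_width: 15.0
grip_force: 59.1
```

```bash
python3 avg.py
```

```text
10.08 Mz [-0.252 -0.225 -0.307 -0.266 -0.217 -0.24 ] mean -0.251 tau6 [0.23  0.229 0.229 0.229 0.229 0.229] yaw 1.673 q6 -0.379 Ft [-1.9 -4.1 -6.2]
```

>>> send_rows(slide=[[0, 0, 0], [0, 0, 0], [0, 0, 0], [0, 0, 0]], delta_rot=[[0, 0, 4], [0, 0, 0], [0, 0, 0], [0, 0, 0]], fingers=[0, 0, 0, 0])

```text
clock: 10.47
tool_pos: [553.1, -174.2, 277.9]
tool_rot: [3.135, 0.067, 1.603]
ft_force: [-3.6, -1.9, 6.9]
grip_width: 14.7
grip_force: 59.1
```

```bash
python3 avg.py
```

```text
10.72 Mz [-0.219 -0.243 -0.275 -0.187 -0.248 -0.222] mean -0.232 tau6 [0.233 0.231 0.231 0.231 0.231 0.231] yaw 1.603 q6 -0.310 Ft [-1.6 -4.4 -5.9]
```

The bite starts at q6 ≈ -0.377, where the torque reaches its plateau of 0.23–0.25 N m. The quarter turn ends at q6 ≈ 1.194, so 86.2° remain.

>>> send_rows(slide=[[0, 0, 0], [0, 0, 0], [0, 0, 0], [0, 0, 0], [0, 0, 0], [0, 0, 0], [0, 0, 0], [0, 0, 0], [0, 0, 0], [0, 0, 0]], delta_rot=[[0, 0, 3.5], [0, 0, 3.5], [0, 0, 3.5], [0, 0, 3.5], [0, 0, 3.5], [0, 0, 3.5], [0, 0, 3.5], [0, 0, 3.5], [0, 0, 3.5], [0, 0, 3.5]], fingers=[0, 0, 0, 0, 0, 0, 0, 0, 0, 0])

```text
clock: 11.6
tool_pos: [552.6, -174.1, 277.9]
tool_rot: [3.099, 0.052, 0.988]
ft_force: [-6.2, -1.6, 6.2]
grip_width: 14.9
grip_force: 59.1
```

>>> send_rows(slide=[[0, 0, 0], [0, 0, 0], [0, 0, 0], [0, 0, 0], [0, 0, 0], [0, 0, 0], [0, 0, 0], [0, 0, 0], [0, 0, 0], [0, 0, 0]], delta_rot=[[0, 0, 3.5], [0, 0, 3.5], [0, 0, 3.5], [0, 0, 3.5], [0, 0, 3.5], [0, 0, 3.5], [0, 0, 3.5], [0, 0, 3.5], [0, 0, 0], [0, 0, 0]], fingers=[0, 0, 0, 0, 0, 0, 0, 0, 0, 0])

```text
clock: 12.43
tool_pos: [552.2, -173.9, 277.9]
tool_rot: [3.081, 0.026, 0.503]
ft_force: [-6.6, -0.8, 7.1]
grip_width: 14.9
grip_force: 59.2
```

```bash
python3 avg.py; python3 st.py
```

```text
12.68 Mz [-0.244 -0.198 -0.209 -0.182 -0.276 -0.24 ] mean -0.225 tau6 [0.262 0.235 0.23  0.229 0.229 0.229] yaw 0.503 q6 0.790 Ft [-5.6 -1.2 -6.8]
12.73 [ 552.2 -173.8  277.9] [3.081 0.026 0.503] F [-6.  -0.7  7.7] M [-0.357  1.052  0.14 ] Mtool [ 0.191 -1.083 -0.211] Ftool [-5.8 -1.8 -7.6] 14.5 [-0.291  0.289  1.493 -0.063  1.335  0.79 ] [  1.24 -35.49 -23.71   0.85  -1.8    0.23]
```

>>> send_rows(slide=[[0, 0, 0], [0, 0, 0], [0, 0, 0], [0, 0, 0], [0, 0, 0], [0, 0, 0], [0, 0, 0], [0, 0, 0], [0, 0, 0], [0, 0, 0]], delta_rot=[[0, 0, 3.5], [0, 0, 3.5], [0, 0, 3.5], [0, 0, 3.5], [0, 0, 3.5], [0, 0, 3.5], [0, 0, 2.1], [0, 0, 0], [0, 0, 0], [0, 0, 0]], fingers=[0, 0, 0, 0, 0, 0, 0, 0, 0, 0])

```text
clock: 13.57
tool_pos: [552.0, -173.7, 277.9]
tool_rot: [3.076, 0.001, 0.1]
ft_force: [-7.0, 0.2, 7.2]
grip_width: 14.4
grip_force: 59.2
```

```bash
python3 avg.py; python3 st.py
```

```text
13.82 Mz [-0.265 -0.227 -0.178 -0.258 -0.197 -0.246] mean -0.229 tau6 [0.236 0.235 0.235 0.235 0.235 0.235] yaw 0.100 q6 1.193 Ft [-6.6  0.1 -7.2]
13.87 [ 552.  -173.7  277.9] [3.076e+00 1.000e-03 1.000e-01] F [-6.5 -0.2  6.9] M [-0.313  1.117  0.112] Mtool [-0.2   -1.133 -0.187] Ftool [-6.5 -0.  -6.9] 14.6 [-0.291  0.289  1.494 -0.063  1.335  1.193] [  0.99 -35.31 -23.83   0.74  -1.97   0.23]
```

>>> send_rows(slide=[[0, 0, 0], [0, 0, 0], [0, 0, 0]], delta_rot=[[0, 0, -1.5], [0, 0, -1.5], [0, 0, 0]], fingers=[0, 0, 0])

```text
clock: 14.12
tool_pos: [552.1, -173.7, 277.9]
tool_rot: [3.076, 0.004, 0.153]
ft_force: [-7.4, 0.7, 6.9]
grip_width: 14.8
grip_force: 59.2
```

>>> send_rows(slide=[[0.0001, -0.00283, 3e-05], [0.0001, -0.00283, 3e-05], [0.0001, -0.00283, 3e-05], [0.0001, -0.00283, 3e-05], [0.0001, -0.00283, 3e-05], [0.0001, -0.00283, 3e-05], [0.0001, -0.00283, 3e-05], [0.0001, -0.00283, 3e-05], [0.0001, -0.00283, 3e-05], [0.0001, -0.00283, 3e-05]], delta_rot=[[-1.315, -0.043, 0], [-1.315, -0.043, 0], [-1.315, -0.043, 0], [-1.315, -0.043, 0], [-1.315, -0.043, 0], [-1.315, -0.043, 0], [-1.315, -0.043, 0], [-1.315, -0.043, 0], [-1.315, -0.043, 0], [-1.315, -0.043, 0]], fingers=[0, 0, 0, 0, 0, 0, 0, 0, 0, 0])

```text
clock: 14.95
tool_pos: [549.0, -146.8, 272.8]
tool_rot: [2.844, 0.011, 0.15]
ft_force: [-5.6, -2.6, 6.5]
grip_width: 14.8
grip_force: 58.9
```

```bash
python3 st.py
```

```text
14.95 [ 549.  -146.8  272.8] [2.844 0.011 0.15 ] F [-5.6 -2.6  6.5] M [-0.662  0.962 -0.197] Mtool [-0.509 -1.064 -0.115] Ftool [-6.   3.5 -5.6] 14.8 [-0.121  0.25   1.594 -0.307  1.242  1.39 ] [  0.91 -33.95 -24.07   0.49  -1.83  -0.18]
```

>>> send_rows(slide=[[0.0001, -0.00283, 3e-05], [0.0001, -0.00283, 3e-05], [0.0001, -0.00283, 3e-05], [0.0001, -0.00283, 3e-05], [0.0001, -0.00283, 3e-05], [0.0001, -0.00283, 3e-05], [0.0001, -0.00283, 3e-05], [0.0001, -0.00283, 3e-05], [0.0001, -0.00283, 3e-05], [0.0001, -0.00283, 3e-05]], delta_rot=[[-1.315, -0.043, 0], [-1.315, -0.043, 0], [-1.315, -0.043, 0], [-1.315, -0.043, 0], [-1.315, -0.043, 0], [-1.315, -0.043, 0], [-1.315, -0.043, 0], [-1.315, -0.043, 0], [-1.315, -0.043, 0], [-1.315, -0.043, 0]], fingers=[0, 0, 0, 0, 0, 0, 0, 0, 0, 0])

```text
clock: 15.78
tool_pos: [546.0, -120.7, 261.3]
tool_rot: [2.615, 0.018, 0.146]
ft_force: [-5.4, -1.3, 4.4]
grip_width: 14.6
grip_force: 58.8
```

>>> send_rows(slide=[[0, 0, 0], [0, 0, 0], [0, 0, 0]], delta_rot=[[0, 0, 0], [0, 0, 0], [0, 0, 0]], fingers=[0, 0, 0])

```text
clock: 16.03
tool_pos: [545.9, -119.7, 260.6]
tool_rot: [2.618, 0.019, 0.146]
ft_force: [-5.5, 2.4, 4.8]
grip_width: 14.6
grip_force: 59.1
```

```bash
python3 st.py
```

```text
16.03 [ 545.9 -119.7  260.6] [2.618 0.019 0.146] F [-5.5  2.4  4.8] M [-0.165  0.838 -0.417] Mtool [-0.033 -0.947 -0.065] Ftool [-5.2 -0.4 -5.7] 14.6 [ 0.051  0.257  1.69  -0.561  1.216  1.676] [ -0.68 -34.43 -23.55  -1.93  -1.35   0.09]
```

>>> send_rows(slide=[[0, 0, 0], [0, 0, 0], [0, 0, 0], [0, 0, 0], [0, 0, -0.02], [0, 0, -0.02], [0, 0, -0.02]], delta_rot=[[0, 0, 0], [0, 0, 0], [0, 0, 0], [0, 0, 0], [0, 0, 0], [0, 0, 0], [0, 0, 0]], fingers=[0.5, 0.5, 0.5, 0.5, 0.5, 0.5, 0.5])

```text
clock: 16.62
tool_pos: [543.7, -89.9, 312.1]
tool_rot: [2.619, 0.017, 0.147]
ft_force: [0.7, 0.5, 0.1]
grip_width: 42.6
grip_force: 0.0
```

>>> send_rows(slide=[[0, 0, -0.03], [0, 0, -0.03], [0, 0, -0.02], [0, 0, -0.02], [0, 0, -0.01], [0, 0.03, 0], [0, 0.03, 0], [0, 0.03, 0], [0, 0, 0], [0, 0, 0]], delta_rot=[[6, 0, 0], [6, 0, 0], [6, 0, 0], [6, 0, 0], [6, 0, 0], [0, 0, 0], [0, 0, 0], [0, 0, 0], [0, 0, -6], [0, 0, -6]], fingers=[0.5, 0.5, 0.5, 0.5, 0.5, 0.5, 0.5, 0.5, 0.5, 0.5])

```text
clock: 17.45
tool_pos: [553.3, -142.7, 413.0]
tool_rot: [-3.138, 0.016, 0.359]
ft_force: [-0.1, 0.9, 0.1]
grip_width: 42.6
grip_force: 0.0
```

```bash
python3 - <<'E'
from h import *
for i in range(3): c=env.read_camera("wrist")
np.savez("w4.npz",T=c["world_from_camera"]);cv2.imwrite("pics/w4.png",c["image"])
T=c["world_from_camera"]
q=T[:3,:3].T@(np.array([554,-182,299])-T[:3,3]);r=np.hypot(q[0],q[1]);t=np.arctan2(r,q[2]);print(CX+F*t*q[0]/r,CY+F*t*q[1]/r)
to([554.5,-181.5,421])
E
python3 st.py
```

```text
362.79707070127824 206.05504377583145
z [-0.016 -0.002 -1.   ] yaw [-3.13803692  0.01587046  0.35436177] slide mm [-12.9  38.4  -7.4]
17.6 [ 553.1 -141.   413.5] [-3.138  0.016  0.354] F [-0.6 -0.5 -0.8] M [ 0.021  0.028 -0.024] Mtool [ 0.03  -0.019  0.024] Ftool [-0.7  0.2  0.8] 42.7 [-0.266  0.271  1.189 -0.006  1.697  0.949] [ -0.36 -40.24 -25.07  -0.05   0.05  -0.16]
```

>>> send_rows(slide=[[-0.0065, 0.019, -0.004], [-0.0065, 0.019, -0.004], [0, 0, 0], [0, 0, 0], [0, 0, 0], [0, 0, 0], [0, 0, 0], [0, 0, 0], [0, 0, 0], [0, 0, 0]], delta_rot=[[-0.3, 0.9, 0], [0, 0, 0], [0, 0, -7], [0, 0, -7], [0, 0, -7], [0, 0, -7], [0, 0, -7], [0, 0, -7], [0, 0, -7], [0, 0, -7]], fingers=[0.5, 0.5, 0.5, 0.5, 0.5, 0.5, 0.5, 0.5, 0.5, 0.5])

```text
clock: 18.43
tool_pos: [554.3, -180.4, 421.9]
tool_rot: [3.14, 0.002, 1.339]
ft_force: [0.2, -0.1, 0.3]
grip_width: 42.9
grip_force: 0.0
```

>>> send_rows(slide=[[0, 0, 0], [0, 0, 0], [0, 0, 0], [0, 0, 0], [0, 0, 0], [0, 0, 0], [0, 0, 0], [0, 0, 0], [0, 0, 0], [0, 0, 0]], delta_rot=[[0, 0, -7], [0, 0, -7], [0, 0, -7], [0, 0, -7], [0, 0, -7], [0, 0, -7], [0, 0, -7], [0, 0, -7], [0, 0, -7], [0, 0, -7]], fingers=[0.5, 0.5, 0.5, 0.5, 0.5, 0.5, 0.5, 0.5, 0.5, 0.5])

```text
clock: 19.27
tool_pos: [554.2, -180.4, 421.9]
tool_rot: [-3.141, 0.002, 2.56]
ft_force: [0.3, -0.9, 0.5]
grip_width: 43.0
grip_force: 0.0
```

>>> send_rows(slide=[[0, 0, 0], [0, 0, 0], [0, 0, 0], [0, 0, 0], [0, 0, 0], [0, 0, 0], [0, 0, 0], [0, 0, 0]], delta_rot=[[0, 0, -7], [0, 0, -7], [0, 0, -7], [0, 0, -7], [0, 0, -7], [0, 0, -7], [0, 0, 0], [0, 0, 0]], fingers=[0.5, 0.5, 0.5, 0.5, 0.5, 0.5, 0.5, 0.5])

```text
clock: 19.93
tool_pos: [554.2, -180.5, 421.9]
tool_rot: [-3.14, 0.0, -2.998]
ft_force: [0.3, -0.1, 1.6]
grip_width: 42.7
grip_force: 0.0
```

```bash
python3 - <<'E'
from h import *
for i in range(2): c=env.read_camera("wrist")
np.savez("w5.npz",T=c["world_from_camera"]);cv2.imwrite("pics/w5.png",c["image"])
T=c["world_from_camera"]
q=T[:3,:3].T@(np.array([554,-182,299])-T[:3,3]);r=np.hypot(q[0],q[1]);t=np.arctan2(r,q[2]);u,v=int(CX+F*t*q[0]/r),int(CY+F*t*q[1]/r);print(u,v)
a=cv2.imread("pics/w4.png")[166:246,330:396];b=c["image"][v-40:v+40,u-33:u+33]
cv2.imwrite("pics/c45.png",np.hstack([cv2.resize(x,None,fx=6,fy=6,interpolation=cv2.INTER_CUBIC) for x in(a,b)]))
to([554.5,-181.5,421])
E
python3 st.py
```

```text
317 188
z [ 0.001 -0.002 -1.   ] yaw [-3.13986803e+00  4.44775679e-04 -2.99665355e+00] slide mm [-0.1 -0.9  0.8]
20.03 [ 554.2 -180.6  421.8] [-3.14   0.    -2.997] F [ 0.4  0.1 -0.3] M [ 0.022  0.033 -0.024] Mtool [-0.026  0.029  0.024] Ftool [-0.4  0.   0.3] 42.7 [-3.340e-01  2.840e-01  1.150e+00 -1.000e-03  1.706e+00 -2.050e+00] [ 3.000e-02 -4.127e+01 -2.511e+01 -1.000e-02 -0.000e+00  2.000e-02]
```

View pics/c45.png

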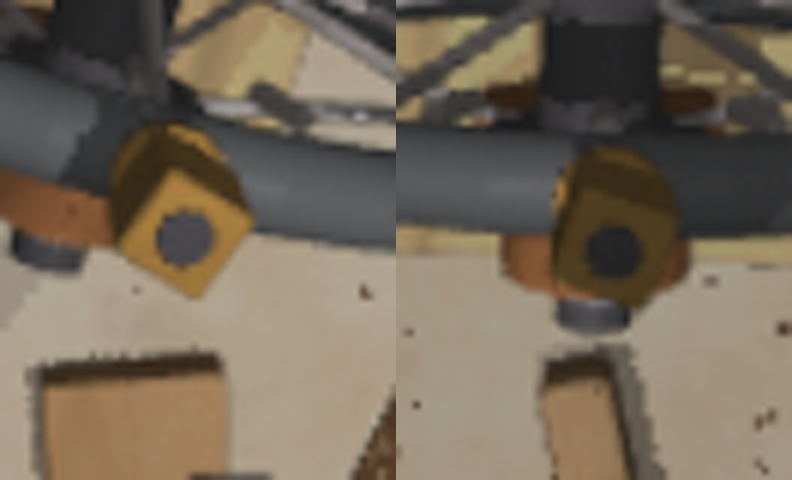

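The second nipple is at the top: hole at (186,237) in the left crop and (612,250) in the right, with all corners visible.

```bash
python3 - <<'E'
from h import *
T1=np.load("w4.npz")["T"];T2=np.load("w5.npz")["T"]
A=lambda x,y:wray(T1,330+(x-2.5)/6,166+(y-2.5)/6)
B=lambda x,y:wray(T2,284+(x-2.5)/6,148+(y-2.5)/6)
p,e=tri([A(186,237),B(216,250)]);print(p,e)
print(sqyaw([onz(A(*q),p[2]) for q in[(118,240),(173,167),(255,218),(200,297)]]))
print(sqyaw([onz(B(*q),p[2]) for q in[(160,283),(179,187),(280,210),(250,305)]]))
E
```

```text
[ 554.40464929 -179.60651212  299.73965806] [0.04223155138069504, 0.04223155138075097]
(np.float64(-0.22441382263921247), array([13.73279508, 14.88778157, 14.72300691, 15.64996013]), array([ 555.30407413, -179.2964263 ]))
(np.float64(-0.09555412863774346), array([15.20972088, 15.35807039, 15.50760328, 13.9664314 ]), array([ 553.8783253 , -179.53655461]))
```

>>> send_rows(slide=[[0, 0, 0], [0, 0, 0], [0, 0, 0], [0.0009, 0.0009, 0.03], [0, 0, 0.03], [0, 0, 0.024], [0, 0, 0], [0, 0, 0]], delta_rot=[[0, 0, 6], [0, 0, 6], [0, 0, 5.5], [0, 0, 0], [0, 0, 0], [0, 0, 0], [0, 0, 0], [0, 0, 0]], fingers=[0.5, 0.5, 0.5, 0.5, 0.5, 0.5, 0.5, 0.5])

```text
clock: 20.7
tool_pos: [553.2, -179.8, 337.2]
tool_rot: [-3.14, -0.001, 2.983]
ft_force: [0.4, 0.6, 0.9]
grip_width: 42.6
grip_force: 0.0
```

```bash
python3 - <<'E'
from h import *
for i in range(2): c=env.read_camera("wrist")
cv2.imwrite("pics/w6.png",cv2.resize(c["image"][130:330,220:420],None,fx=3,fy=3,interpolation=cv2.INTER_CUBIC))
to([553.5,-179.6,277.7])
E
```

```text
z [ 0.004 -0.003 -1.   ] yaw [-3.13955345  0.00422031  2.98318082] slide mm [ 1.2  0.6 62.1]
```

View pics/w6.png

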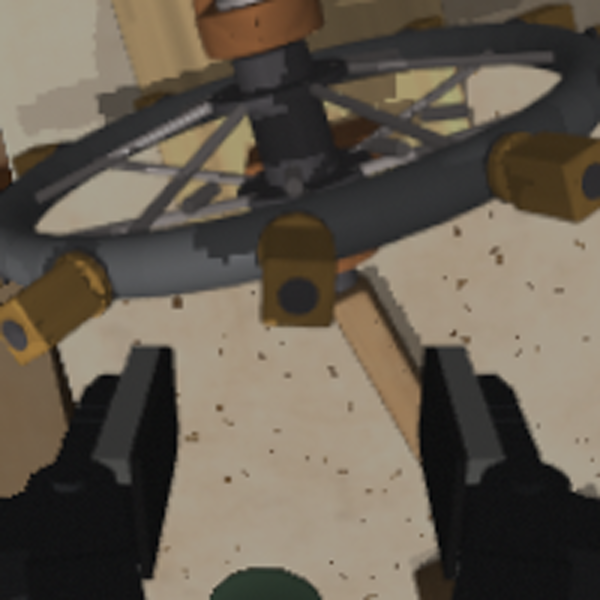

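The nipple is square to the pads and centred, with its hole at about (298,295) and the neighbours clear. Descend and grip.

>>> send_rows(slide=[[0.001, 0.0005, 0.021], [0, 0, 0.021], [0, 0, 0.019], [0, 0, 0], [0, 0, 0]], delta_rot=[[0, 0, 0], [0, 0, 0], [0, 0, 0], [0, 0, 0], [0, 0, 0]], fingers=[0.5, 0.5, 0.5, 0.5, 0.5])

```text
clock: 21.22
tool_pos: [553.2, -179.6, 278.0]
tool_rot: [-3.14, 0.002, 2.984]
ft_force: [0.9, -0.1, -0.2]
grip_width: 42.3
grip_force: 0.0
```

>>> send_rows(slide=[[0, 0, 0], [0, 0, 0], [0, 0, 0], [0, 0, 0], [0, 0, 0], [0, 0, 0], [0, 0, 0], [0, 0, 0]], delta_rot=[[0, 0, 0], [0, 0, 0], [0, 0, 0], [0, 0, 0], [0, 0, 0], [0, 0, 0], [0, 0, 0], [0, 0, 0]], fingers=[0, 0, 0, 0, 0, 0, 0, 0])

```text
clock: 21.88
tool_pos: [553.6, -179.9, 279.2]
tool_rot: [-3.139, 0.006, 2.984]
ft_force: [0.8, 0.7, 6.1]
grip_width: 14.7
grip_force: 59.3
```

```bash
python3 st.py; python3 avg.py
```

```text
21.88 [ 553.6 -179.9  279.2] [-3.139  0.006  2.984] F [0.8 0.7 6.1] M [-0.229  0.018  0.002] Mtool [ 0.229 -0.018 -0.004] Ftool [-0.7  0.8 -6.1] 14.7 [-0.333  0.303  1.468 -0.002  1.364 -1.746] [ 1.200e-01 -3.790e+01 -2.177e+01  1.900e-01  4.000e-02 -1.000e-02]
22.13 Mz [-0.004  0.04   0.009 -0.007  0.056  0.034] mean 0.021 tau6 [-0.006 -0.006 -0.006 -0.006 -0.006 -0.006] yaw 2.984 q6 -1.746 Ft [ 0.5 -0.8 -6. ]
```

>>> send_rows(slide=[[0, 0, 0], [0, 0, 0], [0, 0, 0], [0, 0, 0], [0, 0, 0], [0, 0, 0], [0, 0, 0]], delta_rot=[[0, 0, 2.5], [0, 0, 2.5], [0, 0, 2.5], [0, 0, 2.5], [0, 0, 0], [0, 0, 0], [0, 0, 0]], fingers=[0, 0, 0, 0, 0, 0, 0])

```text
clock: 22.77
tool_pos: [553.6, -179.9, 279.2]
tool_rot: [-3.14, 0.006, 2.809]
ft_force: [-0.1, 0.3, 6.2]
grip_width: 14.9
grip_force: 59.3
```

```bash
sed -i 's/range(6)/range(3)/' avg.py; python3 avg.py
```

```text
22.87 Mz [-0.04  -0.075 -0.043] mean -0.053 tau6 [-0.006 -0.007 -0.007] yaw 2.809 q6 -1.571 Ft [ 0.6 -0.6 -6.1]
```

>>> send_rows(slide=[[0, 0, 0], [0, 0, 0], [0, 0, 0], [0, 0, 0], [0, 0, 0], [0, 0, 0], [0, 0, 0]], delta_rot=[[0, 0, 2.5], [0, 0, 2.5], [0, 0, 2.5], [0, 0, 2.5], [0, 0, 0], [0, 0, 0], [0, 0, 0]], fingers=[0, 0, 0, 0, 0, 0, 0])

```text
clock: 23.5
tool_pos: [553.7, -179.9, 279.2]
tool_rot: [-3.141, 0.006, 2.635]
ft_force: [0.3, 0.4, 5.9]
grip_width: 14.5
grip_force: 59.3
```

```bash
python3 avg.py
```

```text
23.6 Mz [ 0.     0.009 -0.01 ] mean -0.000 tau6 [-0.005 -0.006 -0.006] yaw 2.635 q6 -1.397 Ft [-0.2  0.  -6.5]
```

>>> send_rows(slide=[[0, 0, 0], [0, 0, 0], [0, 0, 0], [0, 0, 0], [0, 0, 0], [0, 0, 0], [0, 0, 0]], delta_rot=[[0, 0, 2.5], [0, 0, 2.5], [0, 0, 2.5], [0, 0, 2.5], [0, 0, 0], [0, 0, 0], [0, 0, 0]], fingers=[0, 0, 0, 0, 0, 0, 0])

```text
clock: 24.23
tool_pos: [553.7, -179.9, 279.2]
tool_rot: [3.141, 0.006, 2.46]
ft_force: [1.0, -0.6, 6.2]
grip_width: 14.6
grip_force: 59.3
```

```bash
python3 avg.py
```

```text
24.33 Mz [0.038 0.046 0.042] mean 0.042 tau6 [-0.005 -0.006 -0.006] yaw 2.460 q6 -1.222 Ft [ 0.1  0.8 -6.1]
```

>>> send_rows(slide=[[0, 0, 0], [0, 0, 0], [0, 0, 0], [0, 0, 0], [0, 0, 0], [0, 0, 0], [0, 0, 0]], delta_rot=[[0, 0, 2.5], [0, 0, 2.5], [0, 0, 2.5], [0, 0, 2.5], [0, 0, 0], [0, 0, 0], [0, 0, 0]], fingers=[0, 0, 0, 0, 0, 0, 0])

```text
clock: 24.97
tool_pos: [553.7, -179.9, 279.2]
tool_rot: [3.14, 0.006, 2.286]
ft_force: [-0.0, -0.6, 5.6]
grip_width: 14.5
grip_force: 59.3
```

```bash
python3 avg.py
```

```text
25.07 Mz [ 0.011  0.044 -0.005] mean 0.017 tau6 [-0.008 -0.009 -0.009] yaw 2.286 q6 -1.048 Ft [ 0.3 -0.2 -6.8]
```

>>> send_rows(slide=[[0, 0, 0], [0, 0, 0], [0, 0, 0], [0, 0, 0], [0, 0, 0], [0, 0, 0], [0, 0, 0]], delta_rot=[[0, 0, 2.5], [0, 0, 2.5], [0, 0, 2.5], [0, 0, 2.5], [0, 0, 0], [0, 0, 0], [0, 0, 0]], fingers=[0, 0, 0, 0, 0, 0, 0])

```text
clock: 25.7
tool_pos: [553.7, -180.0, 279.2]
tool_rot: [3.139, 0.006, 2.111]
ft_force: [-0.6, -0.5, 5.5]
grip_width: 14.8
grip_force: 59.3
```

```bash
python3 avg.py
```

```text
25.8 Mz [-0.014  0.013 -0.008] mean -0.003 tau6 [-0.009 -0.01  -0.01 ] yaw 2.111 q6 -0.873 Ft [-1.1 -0.5 -7.5]
```

>>> send_rows(slide=[[0, 0, 0], [0, 0, 0], [0, 0, 0], [0, 0, 0], [0, 0, 0], [0, 0, 0], [0, 0, 0]], delta_rot=[[0, 0, 2.5], [0, 0, 2.5], [0, 0, 2.5], [0, 0, 2.5], [0, 0, 0], [0, 0, 0], [0, 0, 0]], fingers=[0, 0, 0, 0, 0, 0, 0])

```text
clock: 26.43
tool_pos: [553.7, -180.0, 279.2]
tool_rot: [3.138, 0.005, 1.937]
ft_force: [-1.3, 0.2, 6.0]
grip_width: 14.4
grip_force: 59.3
```

```bash
python3 avg.py
```

```text
26.53 Mz [ 0.024  0.031 -0.038] mean 0.006 tau6 [-0.008 -0.009 -0.009] yaw 1.937 q6 -0.699 Ft [-0.3  0.5 -5.5]
```

>>> send_rows(slide=[[0, 0, 0], [0, 0, 0], [0, 0, 0], [0, 0, 0], [0, 0, 0], [0, 0, 0], [0, 0, 0]], delta_rot=[[0, 0, 2.5], [0, 0, 2.5], [0, 0, 2.5], [0, 0, 2.5], [0, 0, 0], [0, 0, 0], [0, 0, 0]], fingers=[0, 0, 0, 0, 0, 0, 0])

```text
clock: 27.17
tool_pos: [553.7, -180.0, 279.2]
tool_rot: [3.137, 0.005, 1.762]
ft_force: [-0.4, -1.3, 6.2]
grip_width: 14.6
grip_force: 59.3
```

```bash
python3 avg.py
```

```text
27.27 Mz [-0.052 -0.04  -0.062] mean -0.051 tau6 [0.039 0.038 0.038] yaw 1.762 q6 -0.524 Ft [-0.2 -0.8 -5.8]
```

>>> send_rows(slide=[[0, 0, 0], [0, 0, 0], [0, 0, 0], [0, 0, 0], [0, 0, 0], [0, 0, 0], [0, 0, 0]], delta_rot=[[0, 0, 2.5], [0, 0, 2.5], [0, 0, 2.5], [0, 0, 2.5], [0, 0, 0], [0, 0, 0], [0, 0, 0]], fingers=[0, 0, 0, 0, 0, 0, 0])

```text
clock: 27.9
tool_pos: [553.7, -180.0, 279.2]
tool_rot: [3.136, 0.004, 1.588]
ft_force: [0.3, -0.3, 6.3]
grip_width: 14.8
grip_force: 59.2
```

```bash
python3 avg.py
```

```text
28.0 Mz [-0.206 -0.213 -0.246] mean -0.222 tau6 [0.231 0.23  0.23 ] yaw 1.588 q6 -0.350 Ft [-0.2  0.1 -5.3]
```

The second bite is at q6 ≈ -0.455. Two quarter turns would end at 2.687, past the joint's 2.56 limit, so I'll turn one quarter to 1.116, regrip 90° back, and finish at 1.116 again.

>>> send_rows(slide=[[0, 0, 0], [0, 0, 0], [0, 0, 0], [0, 0, 0], [0, 0, 0], [0, 0, 0], [0, 0, 0], [0, 0, 0], [0, 0, 0], [0, 0, 0]], delta_rot=[[0, 0, 3.5], [0, 0, 3.5], [0, 0, 3.5], [0, 0, 3.5], [0, 0, 3.5], [0, 0, 3.5], [0, 0, 3.5], [0, 0, 3.5], [0, 0, 3.5], [0, 0, 3.5]], fingers=[0, 0, 0, 0, 0, 0, 0, 0, 0, 0])

```text
clock: 28.88
tool_pos: [553.7, -180.1, 279.2]
tool_rot: [3.135, 0.001, 0.975]
ft_force: [-0.0, 0.0, 5.9]
grip_width: 14.8
grip_force: 59.1
```

>>> send_rows(slide=[[0, 0, 0], [0, 0, 0], [0, 0, 0], [0, 0, 0], [0, 0, 0], [0, 0, 0], [0, 0, 0], [0, 0, 0], [0, 0, 0], [0, 0, 0]], delta_rot=[[0, 0, 3.5], [0, 0, 3.5], [0, 0, 3.5], [0, 0, 3.5], [0, 0, 3.5], [0, 0, 3.5], [0, 0, 3.5], [0, 0, 3.5], [0, 0, 3.5], [0, 0, 3.5]], fingers=[0, 0, 0, 0, 0, 0, 0, 0, 0, 0])

```text
clock: 29.72
tool_pos: [553.6, -180.2, 279.2]
tool_rot: [3.136, -0.003, 0.364]
ft_force: [-0.2, -0.4, 6.5]
grip_width: 14.6
grip_force: 59.1
```

>>> send_rows(slide=[[0, 0, 0], [0, 0, 0], [0, 0, 0], [0, 0, 0], [0, 0, 0], [0, 0, 0], [0, 0, 0]], delta_rot=[[0, 0, 3.5], [0, 0, 3.5], [0, 0, 3.5], [0, 0, 3.5], [0, 0, 0], [0, 0, 0], [0, 0, 0]], fingers=[0, 0, 0, 0, 0, 0, 0])

```text
clock: 30.3
tool_pos: [553.6, -180.2, 279.2]
tool_rot: [3.137, -0.004, 0.122]
ft_force: [0.0, -0.5, 6.4]
grip_width: 14.6
grip_force: 59.1
```

```bash
python3 avg.py; python3 st.py
```

```text
30.4 Mz [-0.245 -0.225 -0.234] mean -0.235 tau6 [0.223 0.222 0.221] yaw 0.122 q6 1.116 Ft [-1.1  0.8 -5.4]
30.45 [ 553.6 -180.2  279.2] [ 3.137 -0.004  0.122] F [-0.3 -0.6  6.5] M [-0.389  0.028  0.16 ] Mtool [-0.382 -0.074 -0.162] Ftool [-0.3  0.6 -6.5] 14.7 [-0.333  0.303  1.468 -0.003  1.364  1.116] [  0.16 -37.88 -21.77   0.54   0.1    0.22]
```

>>> send_rows(slide=[[0, 0, 0], [0, 0, 0], [0, 0, 0], [0, 0, 0], [0, 0, 0], [0, 0, 0], [0, 0, 0], [0, 0, 0], [0, 0, 0], [0, 0, 0]], delta_rot=[[0, 0, -2.4], [0, 0, -2.3], [0, 0, 0], [0, 0, 0], [0, 0, 0], [0, 0, 0], [0, 0, -6], [0, 0, -6], [0, 0, -6], [0, 0, -6]], fingers=[0, 0, 0, 0.5, 0.5, 0.5, 0.5, 0.5, 0.5, 0.5])

```text
clock: 31.28
tool_pos: [552.5, -179.3, 276.4]
tool_rot: [3.141, 0.001, 0.628]
ft_force: [-0.4, 0.6, 0.7]
grip_width: 42.4
grip_force: 0.0
```

>>> send_rows(slide=[[0, 0, 0], [0, 0, 0], [0, 0, 0], [0, 0, 0], [0, 0, 0], [0, 0, 0], [0, 0, 0], [0, 0, 0], [0, 0, 0], [0, 0, 0]], delta_rot=[[0, 0, -6], [0, 0, -6], [0, 0, -6], [0, 0, -6], [0, 0, -6], [0, 0, -6], [0, 0, -6], [0, 0, -6], [0, 0, -6], [0, 0, -6]], fingers=[0.5, 0.5, 0.5, 0.5, 0.5, 0.5, 0.5, 0.5, 0.5, 0.5])

```text
clock: 32.12
tool_pos: [552.4, -179.3, 276.4]
tool_rot: [-3.141, 0.001, 1.675]
ft_force: [1.1, 0.3, 0.6]
grip_width: 42.6
grip_force: 0.0
```

>>> send_rows(slide=[[0, 0, 0], [0, 0, 0], [0, 0, 0]], delta_rot=[[0, 0, -6], [0, 0, 0], [0, 0, 0]], fingers=[0.5, 0.5, 0.5])

```text
clock: 32.37
tool_pos: [552.5, -179.3, 276.5]
tool_rot: [-3.141, 0.001, 1.772]
ft_force: [0.2, -1.1, 0.9]
grip_width: 42.8
grip_force: 0.0
```

```bash
python3 avg.py; python3 st.py
```

```text
32.47 Mz [ 0.046 -0.     0.041] mean 0.029 tau6 [-0.098 -0.012  0.009] yaw 1.772 q6 -0.534 Ft [0.3 0.3 0.2]
32.52 [ 552.5 -179.4  276.6] [3.142e+00 1.000e-03 1.773e+00] F [-0.5  0.2 -0.9] M [-0.065  0.022 -0.057] Mtool [ 0.034 -0.06   0.057] Ftool [ 0.3 -0.4  0.9] 42.6 [-3.330e-01  3.050e-01  1.472e+00 -1.000e-03  1.364e+00 -5.350e-01] [ 0.000e+00 -4.155e+01 -2.428e+01 -0.000e+00 -0.000e+00  1.000e-02]
```

>>> send_rows(slide=[[0, 0, 0], [0, 0, 0], [0, 0, 0], [0, 0, 0], [0, 0, 0], [0, 0, 0], [0, 0, 0], [0, 0, 0]], delta_rot=[[0, 0, 0], [0, 0, 0], [0, 0, 0], [0, 0, 0], [0, 0, 0], [0, 0, 0], [0, 0, 0], [0, 0, 0]], fingers=[0, 0, 0, 0, 0, 0, 0, 0])

```text
clock: 33.18
tool_pos: [553.2, -179.2, 277.1]
tool_rot: [3.14, 0.002, 1.775]
ft_force: [3.8, 1.5, 0.9]
grip_width: 14.9
grip_force: 59.2
```

```bash
python3 avg.py; python3 st.py
```

```text
33.28 Mz [-0.011 -0.026  0.017] mean -0.007 tau6 [-0.009 -0.009 -0.009] yaw 1.775 q6 -0.536 Ft [ 0.6  4.9 -1.6]
33.33 [ 553.2 -179.2  277.1] [3.140e+00 2.000e-03 1.775e+00] F [3.9 1.5 1.4] M [ 0.288 -0.718  0.027] Mtool [-0.761  0.137 -0.025] Ftool [ 0.7  4.1 -1.4] 15.2 [-3.330e-01  3.040e-01  1.471e+00 -1.000e-03  1.363e+00 -5.360e-01] [-1.770e+00 -4.132e+01 -2.216e+01 -9.400e-01  1.130e+00 -1.000e-02]
```

>>> send_rows(slide=[[0, 0, 0], [0, 0, 0], [0, 0, 0], [0, 0, 0]], delta_rot=[[0, 0, 2], [0, 0, 0], [0, 0, 0], [0, 0, 0]], fingers=[0, 0, 0, 0])

```text
clock: 33.67
tool_pos: [553.2, -179.2, 277.0]
tool_rot: [3.14, 0.002, 1.74]
ft_force: [4.7, 1.4, 0.8]
grip_width: 14.7
grip_force: 59.3
```

```bash
python3 avg.py
```

```text
33.77 Mz [-0.033 -0.001 -0.033] mean -0.022 tau6 [0.01  0.009 0.009] yaw 1.740 q6 -0.502 Ft [ 0.9  5.  -1.4]
```

>>> send_rows(slide=[[0, 0, 0], [0, 0, 0], [0, 0, 0], [0, 0, 0]], delta_rot=[[0, 0, 2], [0, 0, 0], [0, 0, 0], [0, 0, 0]], fingers=[0, 0, 0, 0])

```text
clock: 34.15
tool_pos: [553.3, -179.2, 277.0]
tool_rot: [3.139, 0.002, 1.705]
ft_force: [4.2, 1.5, 1.3]
grip_width: 14.9
grip_force: 59.3
```

```bash
python3 avg.py
```

```text
34.25 Mz [-0.19  -0.07  -0.147] mean -0.136 tau6 [0.126 0.125 0.125] yaw 1.705 q6 -0.467 Ft [ 1.3  4.7 -1.7]
```

>>> send_rows(slide=[[0, 0, 0], [0, 0, 0], [0, 0, 0], [0, 0, 0]], delta_rot=[[0, 0, 2], [0, 0, 0], [0, 0, 0], [0, 0, 0]], fingers=[0, 0, 0, 0])

```text
clock: 34.63
tool_pos: [553.3, -179.2, 277.0]
tool_rot: [3.139, 0.002, 1.671]
ft_force: [4.9, 1.3, 1.4]
grip_width: 15.0
grip_force: 59.3
```

```bash
python3 avg.py
```

```text
34.73 Mz [-0.21  -0.249 -0.228] mean -0.229 tau6 [0.238 0.237 0.237] yaw 1.671 q6 -0.432 Ft [ 0.   6.  -1.9]
```

>>> send_rows(slide=[[0, 0, 0], [0, 0, 0], [0, 0, 0], [0, 0, 0], [0, 0, 0], [0, 0, 0], [0, 0, 0], [0, 0, 0], [0, 0, 0], [0, 0, 0]], delta_rot=[[0, 0, 3.5], [0, 0, 3.5], [0, 0, 3.5], [0, 0, 3.5], [0, 0, 3.5], [0, 0, 3.5], [0, 0, 3.5], [0, 0, 3.5], [0, 0, 3.5], [0, 0, 3.5]], fingers=[0, 0, 0, 0, 0, 0, 0, 0, 0, 0])

```text
clock: 35.62
tool_pos: [553.9, -179.3, 277.1]
tool_rot: [3.137, -0.0, 1.057]
ft_force: [5.0, 1.1, 0.3]
grip_width: 14.8
grip_force: 59.2
```

>>> send_rows(slide=[[0, 0, 0], [0, 0, 0], [0, 0, 0], [0, 0, 0], [0, 0, 0], [0, 0, 0], [0, 0, 0], [0, 0, 0], [0, 0, 0], [0, 0, 0]], delta_rot=[[0, 0, 3.5], [0, 0, 3.5], [0, 0, 3.5], [0, 0, 3.5], [0, 0, 3.5], [0, 0, 3.5], [0, 0, 3.5], [0, 0, 3.5], [0, 0, 3.5], [0, 0, 3.5]], fingers=[0, 0, 0, 0, 0, 0, 0, 0, 0, 0])

```text
clock: 36.45
tool_pos: [554.2, -179.7, 277.0]
tool_rot: [3.137, -0.003, 0.446]
ft_force: [7.4, 0.7, 0.3]
grip_width: 14.7
grip_force: 59.1
```

>>> send_rows(slide=[[0, 0, 0], [0, 0, 0], [0, 0, 0], [0, 0, 0], [0, 0, 0], [0, 0, 0], [0, 0, 0], [0, 0, 0]], delta_rot=[[0, 0, 3.5], [0, 0, 3.5], [0, 0, 3.5], [0, 0, 3.5], [0, 0, 3.5], [0, 0, 2], [0, 0, 0], [0, 0, 0]], fingers=[0, 0, 0, 0, 0, 0, 0, 0])

```text
clock: 37.12
tool_pos: [554.3, -180.0, 277.1]
tool_rot: [3.138, -0.005, 0.108]
ft_force: [7.3, 0.6, -0.9]
grip_width: 14.4
grip_force: 59.0
```

```bash
python3 avg.py; python3 st.py
```

```text
37.22 Mz [-0.249 -0.264 -0.234] mean -0.249 tau6 [0.255 0.239 0.236] yaw 0.108 q6 1.130 Ft [7.7 0.1 0.2]
37.27 [ 554.3 -180.   277.1] [ 3.138 -0.005  0.109] F [ 6.9 -0.3 -0.2] M [-0.124 -1.377  0.224] Mtool [-0.272  1.357 -0.22 ] Ftool [6.8 1.  0.2] 14.9 [-0.333  0.305  1.47  -0.002  1.36   1.13 ] [ -1.58 -42.44 -21.46  -0.61   2.25   0.24]
```

Second nipple done. Unwind slightly, release, retract straight up and check.

>>> send_rows(slide=[[0, 0, 0], [0, 0, 0], [0, 0, 0], [0, 0, 0], [0, 0, 0], [0, 0, 0], [0, 0, -0.02], [0, 0, -0.03], [0, 0, -0.035], [0, 0, -0.035]], delta_rot=[[0, 0, -2.3], [0, 0, -2.3], [0, 0, 0], [0, 0, 0], [0, 0, 0], [0, 0, 0], [0, 0, 0], [0, 0, 0], [0, 0, 0], [0, 0, 0]], fingers=[0, 0, 0, 0.5, 0.5, 0.5, 0.5, 0.5, 0.5, 0.5])

```text
clock: 38.1
tool_pos: [551.3, -179.2, 397.5]
tool_rot: [3.141, 0.003, 0.188]
ft_force: [0.3, -0.7, 1.2]
grip_width: 42.6
grip_force: 0.0
```

>>> send_rows(slide=[[0, 0, -0.02], [0, 0, 0], [0, 0, 0], [0, 0, 0], [0, 0, 0], [0, 0, 0]], delta_rot=[[0, 0, 0], [0, 0, 0], [0, 0, 0], [0, 0, 0], [0, 0, 0], [0, 0, 0]], fingers=[0.5, 0.5, 0.5, 0.5, 0.5, 0.5])

```text
clock: 38.6
tool_pos: [552.0, -179.1, 415.1]
tool_rot: [3.142, 0.003, 0.188]
ft_force: [0.1, 0.1, 0.6]
grip_width: 42.8
grip_force: 0.0
```

```bash
python3 - <<'E'
from h import *
c=env.read_camera("wrist");s=env.read_camera("side")
a=cv2.resize(c["image"][130:250,250:390],None,fx=4,fy=4);b=cv2.resize(s["image"][115:225,245:301],None,fx=480/110,fy=480/110)
cv2.imwrite("pics/fin.png",np.hstack([a,b[:480,:240]]))
E
python3 st.py
```

```text
38.7 [ 552.3 -179.1  415.7] [3.141e+00 2.000e-03 1.880e-01] F [-1.3  0.9  0.5] M [-0.02   0.011 -0.012] Mtool [-0.018 -0.014  0.012] Ftool [-1.1 -1.1 -0.4] 42.4 [-3.330e-01  2.810e-01  1.170e+00 -1.000e-03  1.692e+00  1.050e+00] [-1.000e-02 -4.106e+01 -2.507e+01 -1.000e-02  1.000e-02  0.000e+00]
```

View pics/fin.png

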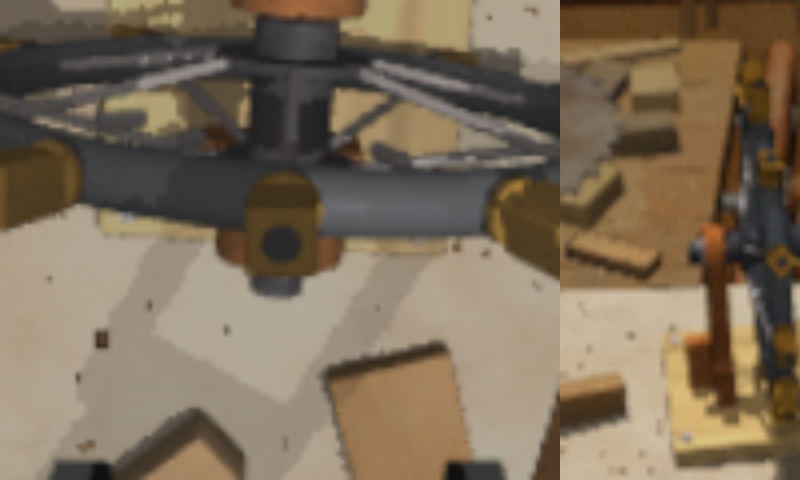

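The final view shows the second nipple upright at the top, at (283,240) in the left crop and aligned with the tool. The gripper is clear and the stand is in place.

```bash
python3 -c "
from cell import env
print(env.job_done())"
```

```text
the job is handed in; nothing more can be done
None
```

I turned the first nipple one quarter turn and the second two quarter turns past their bites and left the second upright at the top with the gripper clear; the job is handed in (no verdict was returned).

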